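# Put the pin vials home and shut the drawer

### The job

The parts drawer will not shut because one vial stands proud of its rack. Pull the drawer out to its stop, press the proud vial down until it is fully home like its neighbours, and put the vial from the bench stand in the rack's empty hole, pressed fully home too; then push the drawer completely shut. Leave the other vials in their holes and do not disturb the tools in the stand, the knife blank or the pliers.

Things in the scene. Friction and masses are not known exactly. Their poses are not given: they have to be found in the camera images.
- cabinet_edge (a point): Middle of the upper front edge of a low grey steel drawer unit, fixed, 240 mm wide and deep, its top 98 mm above the bench, a clear box 45 mm high on the top's far part. x points into the unit, z up; the drawer comes out along -x. The top's underside is 73 mm above the drawer's floor: a vial at home (66 mm) passes under it, one more than 7 mm proud does not.
- drawer (a joint): How far the drawer is out, in m: 0 = shut, 0.150 = at its stop. Starts ajar; some 1.5 N of friction, stays where it is left.
- handle (a point): Middle of the drawer's straight pull bar, on the bar's axis, 65 mm above the bench: 9 mm thick, 100 mm long along y, a leg at each end, its axis 36 mm in front of the drawer's front panel, so a 31 mm gap behind it is open from above. Panel 12 mm thick, 236 mm wide, its top edge 84 mm above the bench. Axes as cabinet_edge; moves with the drawer.
- hole_back_mid (a point): The rack's empty hole, middle of the back row. Point: centre of the hole's floor (where a vial's origin is when home), 15 mm above the bench; axes as cabinet_edge, moves with the drawer. Hole 24 mm wide, 36 mm deep in a beech block. A sprung wire on its near side, 13 to 29 mm above its floor, grips the glass: from there down a vial needs 2 to 12 N of pressing and stays where left.
- stand: Bench stand, fixed, on the left or right of the drawer: steel foot 200 x 84 x 8 mm, wooden block 190 x 70 mm on it, top 38 mm above the bench. Three plain holes 24 mm wide, 30 mm deep, in a row along its own x at -62, 0 and +62 mm; hole floors 8 mm above the bench. Origin: centre of its underside.
- vial_loose: Pale glass vial of pins, 66 mm tall, about 45 g: round-bottomed glass 22 mm in diameter, 52 mm tall, then a black screw cap 25 mm in diameter, 14 mm tall. Origin at its lowest point, on its axis, z up. This one stands loosely in one of the stand's three holes.
- vial_proud: Pale glass vial of pins, 66 mm tall, about 45 g: round-bottomed glass 22 mm in diameter, 52 mm tall, then a black screw cap 25 mm in diameter, 14 mm tall. Origin at its lowest point, on its axis, z up. This one sits in one of the rack's front holes, 16 mm prouder than its neighbours.
- punch: Plain round steel punch, 22 mm in diameter at the foot, 92 mm tall, in another of the stand's holes. Origin at the centre of its underside. Not to be disturbed.
- burnisher: Burnisher with a brass foot 22 mm in diameter and a dark wooden handle, 25 mm at its thickest, 90 mm tall, in another of the stand's holes. Origin at the centre of its underside. Not to be disturbed.
- blank: Flat steel knife blank, 170 x 26 x 4 mm, lying on the filing block (a fixed dark steel block 170 x 100 x 36 mm, across the drawer from the stand). Origin near its middle, on its underside. Not to be disturbed.
- pliers: Pliers with red handles, about 210 mm long, 70 mm wide and 16 mm thick, lying on the bench between robot and drawer. Origin near the middle of their length, on the bench. Not to be disturbed.
- hole_front_left (a point): Centre of the floor of the left (+y) hole in the rack's front row (the row nearer the handle, 56 mm in front of the back row; 58 mm between neighbours). Holes, heights and axes as hole_back_mid.
- hole_front_mid (a point): Centre of the floor of the middle hole in the rack's front row (the row nearer the handle, 56 mm in front of the back row; 58 mm between neighbours). Holes, heights and axes as hole_back_mid.
- hole_front_right (a point): Centre of the floor of the right (-y) hole in the rack's front row (the row nearer the handle, 56 mm in front of the back row; 58 mm between neighbours). Holes, heights and axes as hole_back_mid.
- vial_front_left: Vial of the same form as vial_loose, home in the rack's front row (which hole varies). Origin at its lowest point. To be left in its hole.
- vial_front_right: Vial of the same form as vial_loose, home in the rack's front row (which hole varies). Origin at its lowest point. To be left in its hole.
- vial_back_left: Vial of the same form as vial_loose, home in the rack's back row, left (+y) hole. Origin at its lowest point. To be left in its hole.
- vial_back_right: Vial of the same form as vial_loose, home in the rack's back row, right (-y) hole. Origin at its lowest point. To be left in its hole.

How it is judged:
By the outcome, as a careful person would: the job done as asked, in the order asked, and still so for the second after the job is handed in, with the robot touching nothing.
It also fails if it takes over 64 s, if anything falls off the work surface, if the arm or the gripper's body presses on something with over 40 N, if the wrist force passes 120 N, or if a joint passes its speed limit or range.

### The arm

A 7-joint arm with a two-finger parallel gripper is mounted at the origin on the work surface. World frame = base frame: x ahead of the robot, y to its left, z up, the work surface at z = 0. Lengths are in m, angles in rad, forces in N, time in s.
With the tool pointing down it reaches from about 0.35 to 0.9 m from the base axis. Payload 19.9 kg.
Tool frame: the origin (TCP) lies between the finger pads; the fingertips stand 19 mm ahead of it and the grasp point (between the pads) is the TCP; z points along the fingers, y is the line along which they close (so a half turn about z gives the same grasp; the last joint's range is limited). The gripper opens to 94 mm and grips with 3 to 60 N. Pads are 16 mm wide; open, the fingers measure 119 mm over their backs; the gripper's body (75 mm by 177 mm) begins 78 mm behind the grasp point.
Start: joints at [-1.298, 0.417, -0.01, 1.614, 0.005, 1.111, -0.053], TCP at [0.193, 0.594, 0.224] pointing down, gripper open.
Joint ranges: [-2.81, 2.81], [-0.39, 2.02], [-1.27, 1.25], [0.06, 2.57], [-1.19, 4.33], [0.19, 2], [-2.82, 2.82]. Speed limits (rad/s): [1.89, 1.89, 2.39, 2.39, 3.01, 3.01, 3.01].

### API

Orientations are given as a 3x3 rotation matrix whose columns are the frame's x, y, z axes.
In Python, from rig import robot gives the robot as it stands. Calls block until the motion is done:
- robot.move_ptp(position, orientation): joint-space move of the TCP to a pose.
- robot.move_linear(position, velocity=0.15, frame=None, threshold=None): straight line of the TCP; frame=None keeps the orientation; velocity is the mean speed in m/s. With threshold (N) it stops when the force on the tool has changed by that much, and returns True; else False.
- robot.goto_joints(angles): joint-space move.
- robot.gripper_to(opening): finger opening in m; the grip force is fixed at half the most; returns when the fingers have stopped.
- robot.pause(seconds).
- robot.ik(position, orientation): joint angles nearest the present ones, or None.
- robot.get_state(): the state.
- robot.grab_frame(name): name is "scene" or "top" or "wrist"; returns the picture (400x640x3 uint8, red, green, blue); there is no depth.
- robot.camera_info(name): a dict with "fx", "fy", "cx", "cy" (pixels), "rvec" (rotation vector, rad) and "tvec" (3), from world to camera coordinates, as OpenCV has them. Camera axes: x right, y down, z forward; pixel columns grow to the right and rows downward; lengths in m; the calibration is good to about 2 mm. A picture is of the moment at which its call begins: read the wrist's pose just before it. camera_info takes no time and is no camera call; for the wrist camera it gives the pose at the moment of the call.
A pose or a line that the arm cannot do raises robot.PlanningError and nothing moves.
- robot.sign_off(): hands the job in; it is judged then, once.
The state is a dict: "time": time; "qpos": joint angles; "joint_vel": joint speeds; "effort": joint torques, N m; "ee_pos": TCP position; "tool_rot": TCP orientation; "force": force on the tool from outside, world axes, zero at the start; "moment": the same for the moment, N m; "opening": finger opening in m; "grasp_force": force on a finger pad.
Only numpy, scipy, OpenCV 4.12 (cv2) and the standard library are available. Lean on these libraries where they do the work, as an engineer would, in place of code of your own. Each camera call takes 0.05 s, during which the arm holds its last target. There are 200 camera calls.

## Working session

There is one attempt and no reset: what is moved stays moved. The work goes in short steps, each a Python script; the robot and the scene stay as the last script left them, time stands still between calls to the robot, and variables do not carry over. Pictures are saved under pics/ and viewed, at most 10 in all, crops included, and the job is handed in when it is done.

```bash
ls; mkdir -p pics; python3 - <<'E'
from rig import robot
import cv2
for n in("scene","top"):
    im=robot.grab_frame(n); cv2.imwrite(f"pics/{n}0.png",im[:,:,::-1]); i=robot.camera_info(n); print(n,i)
E
```

```text
pics
scene {'fx': 499.65481650763087, 'fy': 499.65481650763087, 'cx': 313.651823651186, 'cy': 199.96310141781652, 'rvec': array([ 0.8922121 ,  2.64936039, -0.92117438]), 'tvec': array([ 0.48563389, -0.2310558 ,  1.44570684])}
top {'fx': 470.3353257445948, 'fy': 470.3353257445948, 'cx': 306.52080408745115, 'cy': 209.36452539348343, 'rvec': array([ 2.13992207, -2.12216077,  0.12434888]), 'tvec': array([0.00523329, 0.60688691, 0.98529673])}
```

View pics/scene0.png

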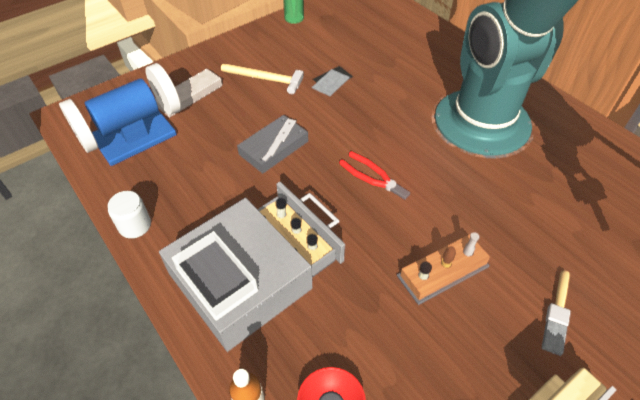

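View pics/top0.png

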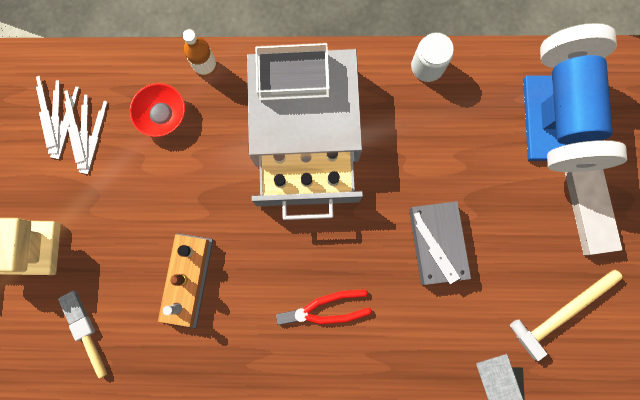

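```bash
cat > h.py <<'E'
import numpy as np, cv2
from rig import robot
def cam(n): 
    i=robot.camera_info(n); K=np.array([[i['fx'],0,i['cx']],[0,i['fy'],i['cy']],[0,0,1.]])
    return K,cv2.Rodrigues(i['rvec'])[0],np.array(i['tvec'])
def onz(c,uv,z):
    K,R,t=c; o=-R.T@t; d=R.T@np.linalg.inv(K)@np.array([*uv,1.]); return o+d*(z-o[2])/d[2]
def proj(c,p):
    K,R,t=c; q=K@(R@np.asarray(p)+t); return q[:2]/q[2]
E
python3 - <<'E'
from h import *
t=cv2.imread("pics/top0.png"); s=cv2.imread("pics/scene0.png")
o=np.zeros((600,800,3),np.uint8)
a=cv2.resize(t[135:225,240:370],None,fx=6,fy=6)[:330]  # drawer front, 780 wide
a=cv2.resize(t[140:225,240:370],None,fx=3.8,fy=3.8,interpolation=cv2.INTER_CUBIC); o[:a.shape[0],:a.shape[1]]=a   # 494x323
b=cv2.resize(t[230:332,155:220],None,fx=4,fy=4,interpolation=cv2.INTER_CUBIC); b=b[:, :260]; o[:b.shape[0],500:500+b.shape[1]]=b
c=cv2.resize(s[180:270,250:350],None,fx=2.9,fy=2.9,interpolation=cv2.INTER_CUBIC); o[330:330+c.shape[0],:c.shape[1]]=c[:270]
cv2.imwrite("pics/m.png",o)
c=cam("top"); print(-c[1].T@c[2])
for n,uv,z in [("fl",(280,180),.081),("fm",(306,179),.081),("fr",(333,178),.081),("st",(184,251),.074),("bu",(178,280),.098),("pu",(167,310),.1),("cabL",(248,153),.098),("cabR",(360,149),.098),("barL",(284,217),.065),("barR",(332,215),.065)]: print(n,onz(c,uv,z).round(4))
E
```

```text
[ 0.45627186 -0.02148371  1.06325124]
fl [0.6645 0.0665 0.081 ]
fm [0.6669 0.011  0.081 ]
fr [ 0.6693 -0.0465  0.081 ]
st [0.5119 0.2678 0.074 ]
bu [0.4512 0.2703 0.098 ]
pu [0.3909 0.2891 0.1   ]
cabL [0.719  0.1341 0.098 ]
cabR [ 0.7283 -0.1028  0.098 ]
barL [0.587  0.0578 0.065 ]
barR [ 0.592 -0.045  0.065]
```

View pics/m.png

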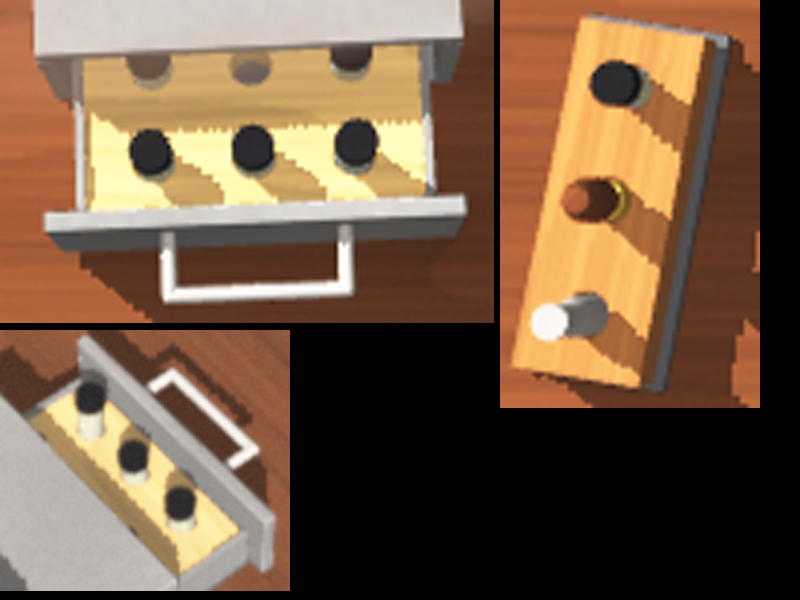

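```bash
cat >> h.py <<'E'
YAW=.043
X=np.array([np.cos(YAW),np.sin(YAW),0]); Y=np.array([-X[1],X[0],0]); Z=np.array([0,0,1.])
def down(ydir): # tool down, closing along ydir
    y=np.asarray(ydir)/np.linalg.norm(ydir); return np.column_stack([np.cross(y,-Z),y,-Z])
def best(p,yd): # of the two half turns, the one with the smaller joint travel
    q0=np.array(robot.get_state()['qpos']); o=[]
    for s in(1,-1):
        q=robot.ik(p,down(s*np.asarray(yd)))
        if q is not None: o.append((abs(np.array(q)-q0).max(),s))
    return down(min(o)[1]*np.asarray(yd))
def st():
    s=robot.get_state(); print(round(s['time'],2),np.round(s['ee_pos'],4),np.round(s['force'],1),round(s['opening'],4),np.round(s['grasp_force'],1)); return s
E
python3 - <<'E'
from h import *
bar=onz(cam("top"),(307.75,217.1),.065); print(bar)
up=bar.copy(); up[2]=.19
R=best(up,X); print(R, robot.ik(bar-.1*X,R))
robot.gripper_to(.030)
robot.move_ptp(up,R); st()
print(robot.move_linear(bar,.12,None,8)); st()
im=robot.grab_frame("wrist"); cv2.imwrite("pics/w1.png",im[:,:,::-1])
E
```

```text
[0.58710363 0.00685051 0.065     ]
[[-0.04298675  0.99907564 -0.        ]
 [ 0.99907564  0.04298675 -0.        ]
 [ 0.          0.         -1.        ]] [-0.53209089  0.46123738  0.56035386  2.09009366 -0.38108849  0.68927974
  0.32270306]
3.68 [0.5871 0.008  0.1899] [ 0.4 -0.2  0.4] 0.03 0.0
False
4.88 [0.5875 0.0069 0.0657] [-0.4 -0.6  0.1] 0.0296 0.0
```

View pics/w1.png

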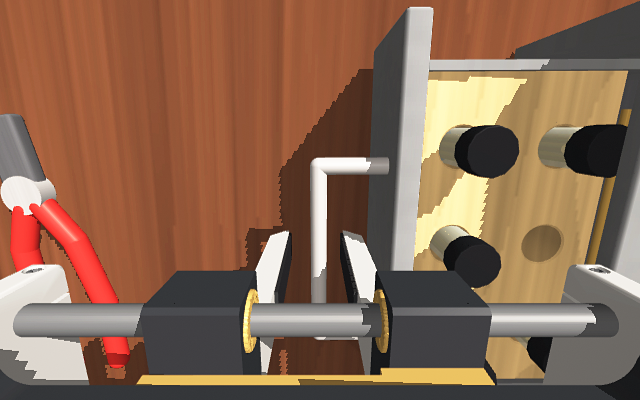

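```bash
python3 - <<'E'
from h import *
robot.gripper_to(.0); s=st()
p=np.array(s['ee_pos'])
print(robot.move_linear(p-.10*X,.07,None,12)); s=st()
robot.gripper_to(.030); s=st()
p=np.array(s['ee_pos']); print(p)
q=p.copy();q[2]=.2
robot.move_linear(q,.2)
# view rack from above with wrist camera
v=p+.16*X; v[2]=.3
R=best(v,Y)
robot.move_ptp(v,R); st()
np.save("wc.npy",np.array(cam("wrist"),dtype=object),allow_pickle=True)
im=robot.grab_frame("wrist"); cv2.imwrite("pics/w2.png",im[:,:,::-1])
im=robot.grab_frame("top"); cv2.imwrite("pics/top2.png",im[:,:,::-1])
E
```

```text
5.41 [0.5874 0.0069 0.0653] [ 0.2 -0.1  4.4] 0.008 30.0
True
6.33 [0.5244 0.0037 0.0656] [ 7.9 -2.  -2.3] 0.0081 30.0
6.88 [0.5243 0.004  0.0653] [-0.1  0.6  1.2] 0.0297 0.0
[0.52427333 0.00396951 0.06531118]
9.01 [0.6837 0.0105 0.2992] [0.  0.7 0.4] 0.0302 0.0Traceback (most recent call last):
  File "<stdin>", line 13, in <module>
ValueError: could not broadcast input array from shape (3,3) into shape (3,)
```

```bash
python3 - <<'E'
from h import *
import pickle
pickle.dump(cam("wrist"),open("wc.pkl","wb"))
im=robot.grab_frame("wrist"); cv2.imwrite("pics/w2.png",im[:,:,::-1])
E
```

```text
(no output)
```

View pics/w2.png

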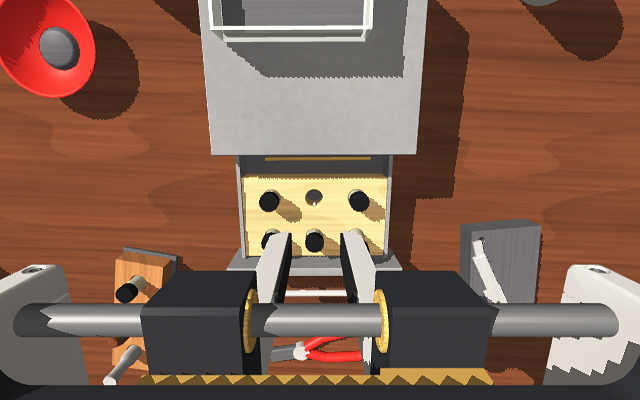

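```bash
python3 - <<'E'
from h import *
import pickle
c=pickle.load(open("wc.pkl","rb")); print(-c[1].T@c[2])
im=cv2.imread("pics/w2.png"); m=(im.max(2)<60).astype(np.uint8)
n,l,s,ce=cv2.connectedComponentsWithStats(m[180:265,240:395])
for k in range(1,n):
    if s[k,4]>60: uv=ce[k]+[240,180]; print(s[k],uv.round(1),onz(c,uv,.074).round(4),onz(c,uv,.081).round(4))
hm=((im[:,:,2]<170)&(im[:,:,2]>60)).astype(np.uint8)
n,l,s,ce=cv2.connectedComponentsWithStats(hm[187:208,302:328])
for k in range(1,n):
    if s[k,4]>40: uv=ce[k]+[302,187]; print("hole",s[k],uv.round(1),onz(c,uv,.051).round(4))
print("cab", onz(c,(212,155),.098),onz(c,(416,154),.098))
bar=np.array([.5243,.004,0])
for n,d in [("fm",56),("bm",0)]: pass
# stand from the first top picture: cap / steel-foot corners
c=cam("top")
t=cv2.imread("pics/top0.png"); m=(t.max(2)<50).astype(np.uint8)
n,l,s,ce=cv2.connectedComponentsWithStats(m[240:262,172:196])
for k in range(1,n):
    if s[k,4]>40: uv=ce[k]+[172,240]; print("loose",s[k],uv.round(1),onz(c,uv,.067).round(4),onz(c,uv,.074).round(4))
# wooden block top corners (crop px /4)
for q in [(583,18),(705,35),(640,385),(513,366)]:
    print(onz(c,(155+(q[0]-500)/4,230+q[1]/4),.038).round(4))
E
```

```text
[0.75623891 0.01272689 0.45863569]
[109  11  20  21 305] [358.9 201. ] [ 0.6642 -0.0471  0.074 ] [ 0.6658 -0.046   0.081 ]
[ 19  12  21  19 304] [268.9 201.1] [0.6589 0.0686 0.074 ] [0.6607 0.0676 0.081 ]
[21 52 14 17 77] [265.6 239.2] [0.6065 0.0727 0.074 ] [0.6092 0.0716 0.081 ]
[ 41  53  11  32 208] [287.4 252. ] [0.5894 0.0432 0.074 ] [0.5924 0.0427 0.081 ]
[ 65  52  19  20 291] [314.2 241.8] [0.6057 0.0079 0.074 ] [0.6084 0.008  0.081 ]
[100  53  10  32 191] [343.4 252.3] [ 0.5924 -0.032   0.074 ] [ 0.5954 -0.0312  0.081 ]
hole [  3   3  18  15 183] [313.  197.1] [0.6613 0.0121 0.051 ]
cab [0.71718629 0.13160783 0.098     ] [ 0.72897529 -0.10513672  0.098     ]
loose [ 6  6 12 10 97] [184.  250.3] [0.5137 0.27   0.067 ] [0.5133 0.268  0.074 ]
[0.55   0.2984 0.038 ]
[0.5412 0.2303 0.038 ]
[0.3532 0.2575 0.038 ]
[0.3623 0.3267 0.038 ]
```

```bash
sed -i 's/YAW=.043/YAW=.045/' h.py; python3 - <<'E'
from h import *
B=np.array([.662,.011,0]); P=B-.056*X-.058*Y; print(P)
robot.gripper_to(0)
R=best(P+.135*Z,Y)
robot.move_ptp(P+.135*Z,R); s=st()
print(robot.move_linear(P+.094*Z,.025,None,22)); st()
robot.move_linear(P+.15*Z,.15); st()
S=np.array([.5133,.2692,0]); a=np.array([.9893,-.146,0]); y=np.array([.146,.9893,0])
robot.gripper_to(.05)
R=best(S+.16*Z,y)
robot.move_ptp(S+.16*Z,R); st()
im=robot.grab_frame("wrist"); w=cam("wrist")
print(proj(w,S+.074*Z),proj(w,S+.060*Z))
sc=robot.grab_frame("scene"); o=np.zeros((600,640,3),np.uint8); o[:400]=im; o[400:]=cv2.resize(sc[170:270,230:390],(320,200)).repeat(2,1)[:, :640]
cv2.imwrite("pics/m3.png",o[:,:,::-1])
E
```

```text
[ 0.60866581 -0.04946043  0.        ]
10.46 [ 0.61   -0.049   0.1362] [ 0.8  0.6 -0.1] 0.0007 0.0
True
11.75 [ 0.6102 -0.0499  0.1002] [ 0.9 -0.4  8.9] 0.0004 4.6
12.23 [ 0.6085 -0.0491  0.1497] [ 0.4 -0.1 -0.1] 0.0005 0.0
14.39 [0.5139 0.268  0.1602] [-0.1 -0.7 -0.5] 0.0501 0.0
[312.9154227  216.49781354] [313.04733108 211.92340129]
```

View pics/m3.png

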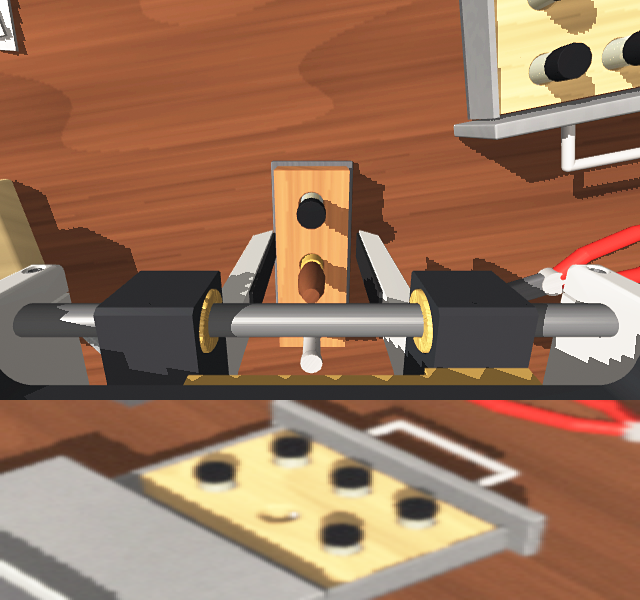

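```bash
python3 - <<'E'
from h import *
S=np.array([.5140,.2691,0]); B=np.array([.662,.011,0])
print(robot.move_linear(S+.067*Z,.1,None,8)); st()
robot.gripper_to(.0); s=st()
p=np.array(s['ee_pos'])
robot.move_linear(p+.10*Z,.12); st()
R=best(B+.165*Z,Y)
robot.move_ptp(B+.165*Z,R); s=st()
w=cam("wrist"); im=robot.grab_frame("wrist"); sc=robot.grab_frame("scene"); sw=cam("scene")
e=np.array(s['ee_pos'])
for c in(w,sw): print([proj(c,e+d*Z).round(1) for d in(.007,-.059)])
o=np.zeros((600,640,3),np.uint8); o[:300]=im[:300]; a=cv2.resize(sc[130:280,200:360],(320,300),interpolation=cv2.INTER_CUBIC); o[300:,:320]=a
o[300:,320:]=cv2.resize(sc[170:250,235:320],(320,300),interpolation=cv2.INTER_CUBIC)
cv2.imwrite("pics/m4.png",o[:,:,::-1])
E
```

```text
False
15.57 [0.5143 0.2692 0.0675] [-0.2  0.1 -0.1] 0.0499 0.0
16.11 [0.514  0.2694 0.0671] [-0.3  1.8  0.8] 0.024 30.0
17.09 [0.5137 0.2693 0.1664] [-0.9  0.8 -1.6] 0.0242 30.0
18.23 [0.6618 0.0128 0.1646] [ 0.1  0.  -0.5] 0.0239 30.0
[array([313.7, 264.2]), array([314.3, 225.5])]
[array([296.3, 194.2]), array([297.4, 212.7])]
```

View pics/m4.png

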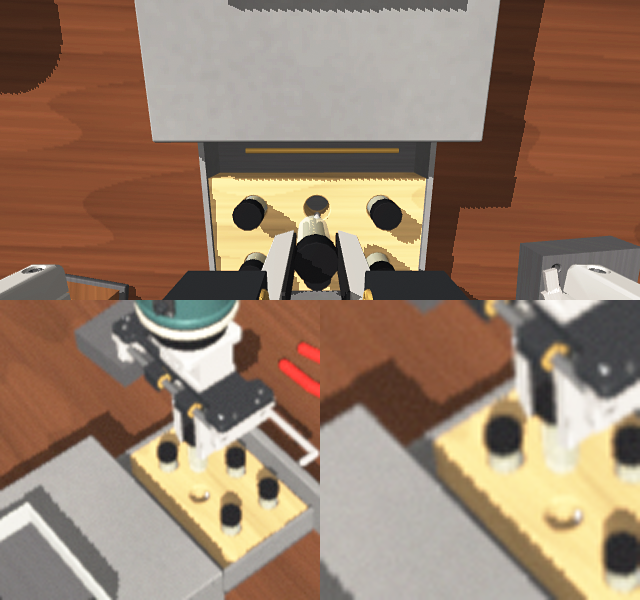

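```bash
python3 - <<'E'
from h import *
s=st(); e=np.array(s['ee_pos']); w=cam("wrist"); c=cam("scene")
a=onz(w,(316,205),.051); b=onz(c,(299.3,226.8),.051)
print(a,b)
im=cv2.imread("pics/m4.png"); hm=((im[:,:,2]<150)).astype(np.uint8)
n,l,t,ce=cv2.connectedComponentsWithStats(hm[190:222,298:335])
for k in range(1,n):
    if t[k,4]>30: print(t[k]+[298,190,0,0,0],ce[k]+[298,190],onz(w,ce[k]+[298,190],.051))
print([proj(w,e*[1,1,0]+.051*Z+.012*d) for d in (X,-X,Y,-Y)])
E
```

```text
18.33 [0.6618 0.0131 0.1648] [-0.3 -0.  -0.4] 0.0243 30.0
[0.66349945 0.01189366 0.051     ] [0.65985647 0.01416812 0.051     ]
[304 195  25  23 411] [315.57177616 205.36253041] [0.66313705 0.01226944 0.051     ]
[array([314.59159764, 193.93898279]), array([314.52387048, 219.19267411]), array([301.49670017, 206.65299361]), array([327.61849468, 206.74549688])]
```

```bash
python3 - <<'E'
from h import *
B=np.array([.662,.0113,0])
robot.move_linear(B+.125*Z,.08); st()
print(robot.move_linear(B+.095*Z,.04,None,8)); st()
print(robot.move_linear(B+.071*Z,.03,None,25)); st()
E
```

```text
18.98 [0.6621 0.0111 0.125 ] [-0.4  0.2 -0.6] 0.0246 30.0
False
19.88 [0.662  0.0111 0.0951] [-0.1 -2.2 -3.1] 0.024 30.0
True
20.6 [0.663  0.0109 0.0737] [-0.2 -0.3  9. ] 0.0241 30.0
```

```bash
python3 - <<'E'
from h import *
B=np.array([.662,.0113,0])
robot.gripper_to(.04)
robot.move_linear(B+.14*Z,.12)
robot.gripper_to(0)
print(robot.move_linear(B+.094*Z,.03,None,22)); st()
robot.move_linear(B+.17*Z,.15)
bar=np.array([.5244,.004,0]); F=bar-.05*X
R=best(F+.17*Z,Y); robot.move_ptp(F+.17*Z,R); st()
sc=robot.grab_frame("scene"); w=robot.grab_frame("wrist"); o=np.zeros((600,640,3),np.uint8); o[:300]=w[:300]; o[300:,:400]=cv2.resize(sc[170:290,220:380],(400,300),interpolation=cv2.INTER_CUBIC)
cv2.imwrite("pics/m5.png",o[:,:,::-1])
E
```

```text
True
23.76 [0.6628 0.011  0.0997] [-0.2 -0.5  9.4] 0.0004 4.9
25.16 [0.4749 0.0022 0.17  ] [0.7 0.  1.1] 0.0005 0.0
```

View pics/m5.png

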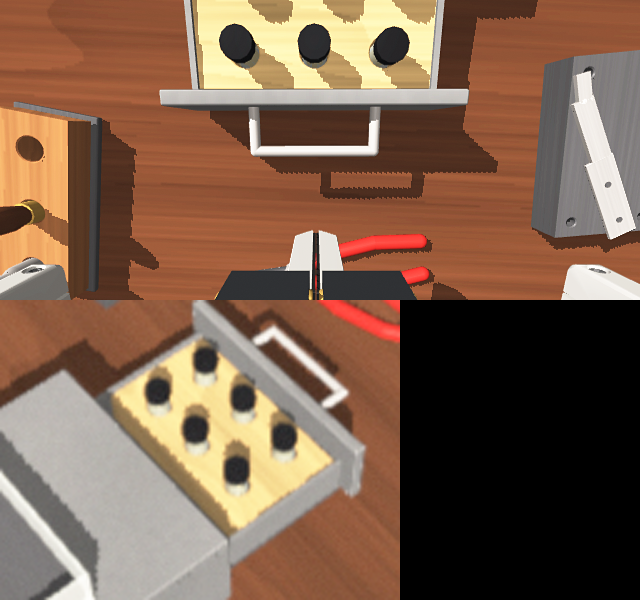

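```bash
python3 - <<'E'
from h import *
bar=np.array([.5244,.004,0]); F=bar-.04*X
robot.move_linear(F+.066*Z,.1,None,8); st()
print(robot.move_linear(F+.066*Z+.22*X,.08,None,15)); s=st()
p=np.array(s['ee_pos']); 
print(robot.move_linear(p+.01*X,.02,None,15)); s=st(); p=np.array(s['ee_pos'])
robot.move_linear(p-.06*X,.15); e=np.array(robot.get_state()['ee_pos']); robot.move_linear(e*[1,1,0]+.2*Z,.2)
v=e*[1,1,0]+.25*Z-.1*X
robot.move_linear(v,.2); st()
sc=robot.grab_frame("scene"); w=robot.grab_frame("wrist"); o=np.zeros((600,640,3),np.uint8); o[:300]=w[:300]; o[300:,:400]=cv2.resize(sc[150:330,150:390],(400,300),interpolation=cv2.INTER_CUBIC)
cv2.imwrite("pics/m6.png",o[:,:,::-1])
E
```

```text
26.45 [0.4847 0.0022 0.0665] [ 0.1  0.3 -0.5] 0.0005 0.0
True
28.4 [0.6603 0.0102 0.0651] [-4.1 -0.1  2.5] 0.0005 1.8
True
28.65 [0.6602 0.0101 0.0646] [-0.2  0.2  0.4] 0.0005 0.1
30.73 [0.5018 0.004  0.2496] [0.7 0.7 1.1] 0.0005 0.0
```

View pics/m6.png

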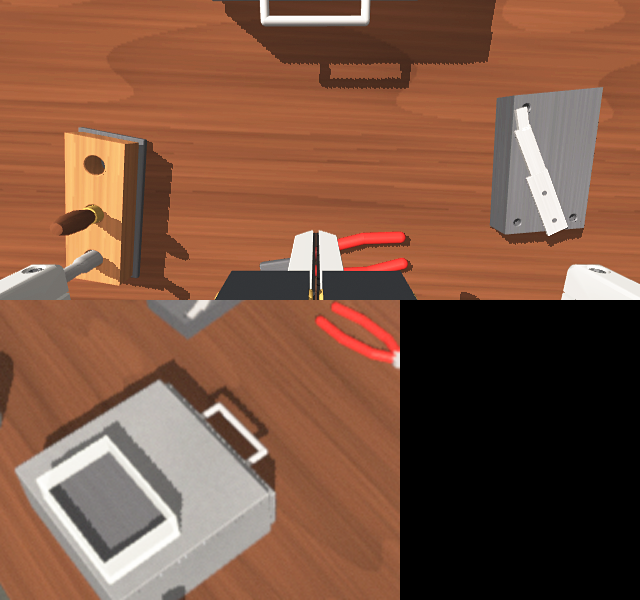

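```bash
python3 - <<'E'
from h import *
w=cam("wrist"); b=onz(w,(315,20),.065); print(b,(b-np.array([.5244,.004,0]))@X)
c=cam("scene"); print([proj(c,np.array([.5244,.004,.065])+d*X) for d in(.14,.15)])
s=st(); p=np.array(s['ee_pos']); q=p+.08*X
robot.move_linear(np.array([*(.6602,.0101)- .06*X[:2],.2]),.2); e=np.array(robot.get_state()['ee_pos'])
robot.move_linear(e*[1,1,0]+.066*Z,.15,None,8)
print(robot.move_linear(e*[1,1,0]+.066*Z+.075*X,.03,None,18)); s=st(); 
robot.move_linear(np.array(s['ee_pos'])-.06*X,.05); e=np.array(robot.get_state()['ee_pos']); robot.move_linear(e*[1,1,0]+.2*Z,.2); st()
E
```

```text
[0.67464367 0.0109611  0.065     ] 0.15040471635969507
[array([296.55517566, 223.14948979]), array([293.12898357, 225.44116563])]
30.82 [0.5019 0.0035 0.2494] [ 0.3  0.1 -0.1] 0.0004 0.0
True
34.38 [0.6604 0.0093 0.0654] [-1.4  0.   2.1] 0.0004 0.8
36.56 [0.6001 0.0068 0.199 ] [0.1 0.8 0. ] 0.0007 0.0
```

```bash
python3 -c "
from rig import robot
print(robot.sign_off())"
```

```text
the job is handed in; nothing more can be done
None
```

The job is handed in at about 37 s: I pulled the drawer to its stop, pressed the proud vial and then the bench-stand vial (in the empty hole) fully home, and pushed the drawer shut (bar measured 150 mm back from the stop); the tools, knife blank and pliers looked undisturbed in the last pictures.

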